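# Slide the glazed tile off the stack onto the red board

### The job

In the ceramics studio, slide the blue-glazed tile sideways off the top of the stack and across onto the red board beside it, leaving it centred and lying straight along the board. Keep the tile flat and do not lift it on the way, and leave the two plain tiles beneath it where they are.

Things in the scene. Friction and masses are not known exactly. Their poses are not given: they have to be found in the camera images.
- blue_tile_centre (a point): Centre (half-way up) of the top tile of a stack of three: terracotta with a blue glazed top, 56 mm wide (its x axis), 110 mm long (its y axis), 20 mm thick (z axis up), about 0.23 kg, loose. Its centre starts 65 mm above the work surface. It lies squarely on the middle tile.
- middle_tile_centre (a point): Centre (half-way up) of the plain terracotta tile right under the blue one: same size, same axes, loose; its top is 55 mm above the work surface.
- bottom_tile_centre (a point): Centre (half-way up) of the lowest tile of the stack, plain terracotta, same size and axes, loose. It rests on a fixed brown wooden base 15 mm thick, 140 x 470 mm, which lies under the stack and the boards.
- red_board: Fixed flat red board at one end of the stack (the like grey one at the other end is not to be used): 100 mm wide (x), 150 mm long (y, parallel to the tiles' length), no rim. Origin: centre of its underside; its top is 37 mm above that, 52 mm above the work surface, 3 mm below the blue tile's underside. Gap to the stack about 10 mm, centres about 140 mm apart, up to 10 mm out of line sideways.
Mind the look-alikes: they are no part of the job. What is shaped like the part that bears blue_tile_centre but purple or yellow is not meant. Leave any green look-alike of the part that bears bottom_tile_centre alone.

How it is judged (in metres and radians):
At the end, for the whole second after the job is handed in: The blue tile lies flat and released on the red board, its centre within 20 mm of the board's centre both along and across it and its length within 12 degrees of the board's; the middle and bottom tiles are within 12 mm and 10 degrees of where they started (x of blue_tile_centre in the frame of red_board between -0.02 and 0.02 m and y of blue_tile_centre in the frame of red_board between -0.02 and 0.02 m and z of blue_tile_centre in the frame of red_board between 0.042 and 0.052 m and angle between the y axis of blue_tile_centre and the y axis of red_board, either way round below 0.21 rad and angle between blue_tile_centre's own z axis and vertical below 0.08 rad and distance of each of middle_tile_centre, bottom_tile_centre from where it was at the start of the episode below 0.012 m and angle between the y axis of each of middle_tile_centre, bottom_tile_centre and the y axis of red_board, either way round below 0.18 rad); the robot touches nothing.
It fails at once if the blue tile is lifted more than 12 mm (height (world z) of blue_tile_centre above 0.077 m).
It fails at once if the blue tile is tipped by more than 15 degrees (angle between blue_tile_centre's own z axis and vertical above 0.26 rad).
It fails at once if the middle tile is shifted by more than 12 mm (distance of middle_tile_centre from where it was at the start of the episode above 0.012 m).
It fails at once if the bottom tile is shifted by more than 12 mm (distance of bottom_tile_centre from where it was at the start of the episode above 0.012 m).
It also fails if it takes over 29 s, if anything falls off the work surface, if the arm or the gripper's body presses on something with over 40 N, if the wrist force passes 120 N, or if a joint passes its speed limit or range.

### The arm

A 6-joint arm with a two-finger parallel gripper is mounted at the origin on the work surface. World frame = base frame: x ahead of the robot, y to its left, z up, the work surface at z = 0. Lengths are in mm, angles in rad, forces in N, time in s.
With the tool pointing down it reaches from about 300 to 775 mm from the base axis. Payload 14.6 kg.
Tool frame: the origin (TCP) lies on the centre line of the jaws, within the pads' length; the fingertips stand ahead of it and the grasp point (between the pads) is the TCP (manip.tip_reach is the z of the fingertips in the tool frame, in mm); z points along the fingers, y is the direction in which the jaws open and shut (so a half turn about z gives the same grasp; the last joint's range is limited). The gripper opens to 94 mm and grips with 3 to 60 N. Pads are 16 mm wide; open, the fingers measure 119 mm over their backs; the gripper's body (75 mm by 177 mm) begins 78 mm behind the grasp point.
Start: joints at [-1.219, 0.3, 1.521, -0, 1.321, -0.067], TCP at [223.657, -502.46, 185.446] pointing down, gripper open.
Joint ranges: [-3.03, 3.03], [-0.79, 2.21], [0.23, 2.52], [-1.04, 4.18], [0, 3.07], [-2.55, 2.55]. Speed limits (rad/s): [2.22, 2.22, 2.57, 3.14, 3.14, 3.14].

### API

Orientations are given as [roll, pitch, yaw] about the fixed x, y, z axes, in that order (R = Rz(yaw) Ry(pitch) Rx(roll)).
In Python, from cell import manip, camera, search_frame, masks_of, tip_of gives the robot as it stands.
- The arm moves only by the tool send_rows, never from a script. Its argument "plan" is a list of rows, each an object with "travel": the shift along the tool's x, y, z in mm, a list of three; "delta_rot": the turn, a rotation vector about the tool's x, y, z in degrees, a list of three; "fingers": the gripper's target within -1 to 1 (shut at 1, half-way at 0, fully open at -1). In form: [{"travel": [dx, dy, dz], "delta_rot": [wx, wy, wz], "fingers": fingers}, ...]. A call has 1 to 20 rows; each row shifts and turns the commanded pose from where the row before left it, along the tool's axes as they then stand; what a row does not reach is not made up. A row lasts 1/8 s, in which the tool goes at most 62.5 mm and 10.7 degrees, less where a joint would pass 70% of its speed; a pose out of reach is approached as far as the arm can. A call is refused whole if a number of a shift passes 62.5 or a number of a turn 10.7, either way. A call with a gripper value outside its range is refused whole. The fingers move at their own pace and stop on an object; "grip_force" is the grip in N (left out, the last holds). Time passes only in rows, so rows that do not move let the fingers close. It gives the time, the measured TCP pose, the force and the opening at its end, in the units of the state.
- manip.read_state(): the state, without advancing time (a new reading comes with each control period).
- camera(name): name is "side" or "top" or "wrist"; returns a dict with "color" (420x560x3 uint8, red, green, blue), "z_map" (420x560 float32, mm along the optical axis (not along the pixel's ray), 0 where there is no reading), "fov_y" (degrees; the focal length in pixels is half the picture's height over the tangent of half this angle, whatever the lens; pixels are square), "cx", "cy" (the principal point, pixels), "world_from_camera" (4x4, takes a point from camera to world coordinates); the wrist camera has in their place "tool_from_camera" (4x4, takes a point from camera to tool coordinates, whose origin is the TCP and whose axes are the flange's). Camera axes: x right, y up, looking along -z (the intrinsics and any distortion apply to the point x, -y, -z); pixel columns grow to the right and rows downward; lengths in mm; the calibration is good to about 2 mm. A picture is of the moment at which its call begins: read the wrist's pose just before it.
- manip.sign_off(): hands the job in, once; it reports no verdict.
Trained networks look in the newest picture that a camera, given by its name, has taken for a name from the list of things; names that differ only in an ending like _2 or _b are one class to them, and where a whole thing is asked for, a point or a joint stands for the part that bears it (a point fixed in the world has none). Each returns a list of dicts, best first, with "confidence" (0 to 1); they miss things now and then, are a little off and sometimes report something else, mostly with a low value. They report only what shows in the picture. A call takes as long as a camera call. They do not tell look-alikes from the thing itself.
- search_frame(name, camera): "at" ([x, y, z] in mm, in the coordinates of the camera as it stood for that picture, good to about 4 mm: the middle of the surface that is visible of it).
- masks_of(name, camera): "region" (420x560 bool, what is visible of it).
- tip_of(name, camera): "at" ([x, y, z] in mm, in the coordinates of the camera as it stood for that picture, good to about 4 mm: a listed point, or the origin of a listed thing).
The state is a dict: "clock": time; "joints": joint angles; "qd": joint speeds; "effort": joint torques, N m; "eef_pos": TCP position; "eef_rot": TCP orientation; "wrist_force": force on the tool from outside, world axes, zero at the start; "moment": the same for the moment, N m; "finger_gap": finger opening in mm.
Only numpy, scipy, OpenCV 4.12 (cv2) and the standard library are available. Lean on these libraries where they do the work, as an engineer would, in place of code of your own. Each camera call takes 0.05 s, during which the arm holds its last target. There are 200 camera calls.

## Working session

There is one attempt and no reset: what is moved stays moved. The work goes in short steps, Python scripts to look and compute and a tool call to move; the robot and the scene stay as the last step left them, time stands still between calls to the robot, and variables do not carry over. Pictures are saved under pics/ and viewed, about 8 in all and at most 12, crops included, and the job is handed in when it is done.

Besides the shell and the picture viewer there is one more tool, called after ">>>" as name([rows], argument=value, ...), one row to a line, values as JSON. send_rows: Moves the arm, as the interface text tells. Its arguments: {"type":"object","properties":{"plan":{"type":"array"},"grip_force":{"type":"number"}},"required":["plan"]}

```bash
ls; mkdir -p pics; cat > h.py <<'E'
import numpy as np, cv2
from cell import manip, camera, search_frame, masks_of, tip_of
def pts(c):
    h,w=c["z_map"].shape; f=h/2/np.tan(np.radians(c["fov_y"])/2)
    u,v=np.meshgrid(np.arange(w),np.arange(h)); z=c["z_map"]
    P=np.stack([(u-c["cx"])/f*z,-(v-c["cy"])/f*z,-z,np.ones_like(z)],-1)
    return P@np.array(c["world_from_camera"]).T
def save(c,n): cv2.imwrite(n,cv2.cvtColor(c["color"],cv2.COLOR_RGB2BGR))
E
python3 - <<'E'
from h import *
print(manip.read_state(), manip.tip_reach)
for n in ("top","side"):
    c=camera(n); save(c,f"pics/{n}0.png")
    np.savez(f"{n}0.npz",**{k:np.array(v) for k,v in c.items()})
    print(n,{k:v for k,v in c.items() if k not in("color","z_map")})
    T=np.array(c["world_from_camera"])
    for o in ("blue_tile_centre","middle_tile_centre","bottom_tile_centre","red_board"):
        for r in tip_of(o,n): print(o,round(r["confidence"],2),np.round((T@np.r_[r["at"],1])[:3],1))
E
```

```text
pics
{'clock': 0.0, 'joints': array([-1.21861927e+00,  3.00489011e-01,  1.52159488e+00,  1.87106372e-05,
        1.32071205e+00, -6.66378424e-02]), 'qd': array([ 0.0002715 , -0.00022429,  0.00094636, -0.00112575, -0.00076528,
        0.00110121]), 'effort': array([-1.19577420e-03, -5.31810594e+01, -3.52735627e+01,  7.07741152e-02,
        2.43823574e-02, -9.77616469e-05]), 'eef_pos': array([ 223.55366971, -502.19323196,  184.87068763]), 'eef_rot': array([-3.14039324e+00, -9.82079000e-05,  4.18810195e-01]), 'wrist_force': array([0.88854891, 0.06888791, 0.48967461]), 'moment': array([-0.03041542,  0.0595862 , -0.00660097]), 'finger_gap': 93.95292939130805} 19.0
top {'fov_y': 44.37212842985177, 'cx': 278.68823948637, 'cy': 204.49856130215272, 'world_from_camera': array([[-2.32810884e-02,  9.87383551e-01, -1.56626033e-01,
         3.06370653e+02],
       [-9.99711080e-01, -2.39301506e-02, -2.25936304e-03,
         6.11297093e+01],
       [-5.97894246e-03,  1.56528180e-01,  9.87655396e-01,
         9.38474903e+02],
       [ 0.00000000e+00,  0.00000000e+00,  0.00000000e+00,
         1.0000
[... 346 characters left out ...]
277.2848569281732, 'cy': 211.22303664355428, 'world_from_camera': array([[-8.17092573e-01,  3.64097118e-01, -4.46982120e-01,
         1.04121834e+02],
       [-5.76353798e-01, -4.98061365e-01,  6.47882069e-01,
         6.05276330e+02],
       [ 1.32674694e-02,  7.86999470e-01,  6.16810999e-01,
         5.79105313e+02],
       [ 0.00000000e+00,  0.00000000e+00,  0.00000000e+00,
         1.00000000e+00]])}
blue_tile_centre 0.95 [336.4 -93.7  10.2]
blue_tile_centre 0.94 [335.2  76.4   9.4]
blue_tile_centre 0.65 [508.9  61.1  61.3]
middle_tile_centre 0.95 [505.4  69.5  42.3]
bottom_tile_centre 0.76 [329.6 310.7   8.5]
bottom_tile_centre 0.59 [507.4  66.7  21.4]
red_board 0.78 [495.5 -71.4  12.9]
```

View pics/top0.png

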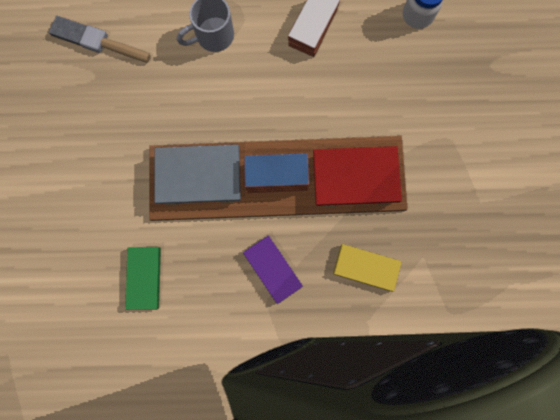

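View pics/side0.png

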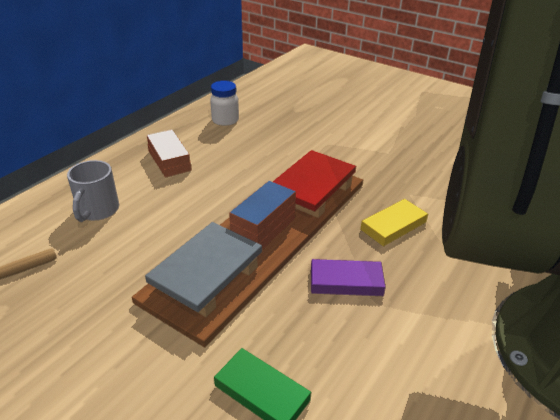

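The blue-topped tile on the stack is at top (277,170), side (262,208). Its look-alikes on the table are purple at top (273,269), yellow (367,268) and green (143,278). The red board is at top (357,176) and the grey one at (197,174). Only the blue tile sits on the stack with its top at about 75 mm. Next I'll measure it and confirm in a crop.

```bash
python3 - <<'E'
from h import *
for n in ("top","side"):
    c=dict(np.load(n+"0.npz")); c["fov_y"]=float(c["fov_y"]); W=pts(c)
    hsv=cv2.cvtColor(c["color"],cv2.COLOR_RGB2HSV); H,S=hsv[...,0],hsv[...,1]
    reg=(abs(W[...,0]-500)<80)&(abs(W[...,1])<200)
    for o,m,z in (("blue",(H>100)&(H<125)&(S>120),75),("red",((H<6)|(H>174))&(S>200),52)):
        m=m&reg&(abs(W[...,2]-z)<7); p=W[m][:,:3]
        r=cv2.minAreaRect(p[:,:2].astype(np.float32))
        print(n,o,m.sum(),"rect",r,"z",np.percentile(p[:,2],[5,50,95]).round(1))
c=dict(np.load("top0.npz"))
cv2.imwrite("pics/crop.png",cv2.resize(c["color"][120:300,130:420,::-1],None,fx=2.7,fy=2.7,interpolation=cv2.INTER_CUBIC))
E
```

```text
top blue 1647 rect ((504.441650390625, 66.55184173583984), (50.22848892211914, 103.28804016113281), 1.1335766315460205) z [72.3 74.7 77.1]
top red 342 rect ((496.215576171875, -74.50807189941406), (99.19451141357422, 145.06222534179688), 0.8437876105308533) z [48.8 51.7 54.2]
side blue 920 rect ((504.1980285644531, 65.99883270263672), (51.55010986328125, 105.22712707519531), 0.6369396448135376) z [72.7 74.2 75.6]
side red 1366 rect ((495.0877685546875, -72.8398666381836), (96.2984848022461, 149.7421112060547), 2.123415946960449) z [49.5 51.  52.5]
```

View pics/crop.png

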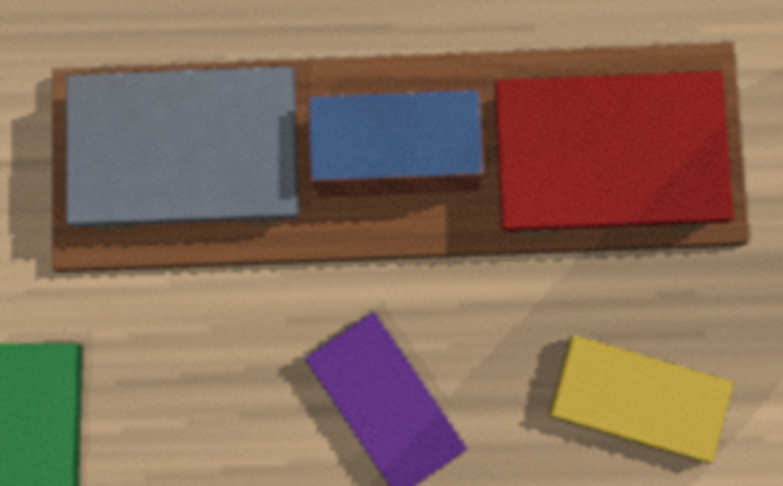

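The crop confirms it: the blue tile on the stack, at about (504, 66), yaw about 1°. The red board centre is at about (495.6, -73.7), 140 mm away, as expected. The jaws should open along world x, so I turn +67° about world z and move above the tile.

>>> send_rows([
  {"travel": [0, 0, 0], "delta_rot": [0, 0, -9.6], "fingers": -1},
  {"travel": [0, 0, 0], "delta_rot": [0, 0, -9.6], "fingers": -1},
  {"travel": [0, 0, 0], "delta_rot": [0, 0, -9.6], "fingers": -1},
  {"travel": [0, 0, 0], "delta_rot": [0, 0, -9.6], "fingers": -1},
  {"travel": [0, 0, 0], "delta_rot": [0, 0, -9.6], "fingers": -1},
  {"travel": [0, 0, 0], "delta_rot": [0, 0, -9.6], "fingers": -1},
  {"travel": [0, 0, 0], "delta_rot": [0, 0, -9.6], "fingers": -1},
  {"travel": [45, 22.5, 0], "delta_rot": [0, 0, 0], "fingers": -1},
  {"travel": [45, 22.5, 0], "delta_rot": [0, 0, 0], "fingers": -1},
  {"travel": [45, 22.5, 0], "delta_rot": [0, 0, 0], "fingers": -1},
  {"travel": [45, 22.5, 0], "delta_rot": [0, 0, 0], "fingers": -1},
  {"travel": [45, 22.5, 0], "delta_rot": [0, 0, 0], "fingers": -1},
  {"travel": [45, 22.5, 0], "delta_rot": [0, 0, 0], "fingers": -1},
  {"travel": [45, 22.5, 0], "delta_rot": [0, 0, 0], "fingers": -1},
  {"travel": [45, 22.5, 0], "delta_rot": [0, 0, 0], "fingers": -1},
  {"travel": [45, 22.5, 0], "delta_rot": [0, 0, 0], "fingers": -1},
  {"travel": [45, 22.5, 0], "delta_rot": [0, 0, 0], "fingers": -1},
  {"travel": [45, 22.5, 0], "delta_rot": [0, 0, 0], "fingers": -1},
  {"travel": [45, 22.5, 0], "delta_rot": [0, 0, 0], "fingers": -1},
  {"travel": [22.5, 22.5, 0], "delta_rot": [0, 0, 0], "fingers": -1},
  {"travel": [0, 0, 0], "delta_rot": [0, 0, 0], "fingers": -1},
])

```text
invalid input
```

That was 21 rows, one too many. I'll resend it with 20.

>>> send_rows([
  {"travel": [0, 0, 0], "delta_rot": [0, 0, -9.6], "fingers": -1},
  {"travel": [0, 0, 0], "delta_rot": [0, 0, -9.6], "fingers": -1},
  {"travel": [0, 0, 0], "delta_rot": [0, 0, -9.6], "fingers": -1},
  {"travel": [0, 0, 0], "delta_rot": [0, 0, -9.6], "fingers": -1},
  {"travel": [0, 0, 0], "delta_rot": [0, 0, -9.6], "fingers": -1},
  {"travel": [0, 0, 0], "delta_rot": [0, 0, -9.6], "fingers": -1},
  {"travel": [0, 0, 0], "delta_rot": [0, 0, -9.6], "fingers": -1},
  {"travel": [45, 22.5, 0], "delta_rot": [0, 0, 0], "fingers": -1},
  {"travel": [45, 22.5, 0], "delta_rot": [0, 0, 0], "fingers": -1},
  {"travel": [45, 22.5, 0], "delta_rot": [0, 0, 0], "fingers": -1},
  {"travel": [45, 22.5, 0], "delta_rot": [0, 0, 0], "fingers": -1},
  {"travel": [45, 22.5, 0], "delta_rot": [0, 0, 0], "fingers": -1},
  {"travel": [45, 22.5, 0], "delta_rot": [0, 0, 0], "fingers": -1},
  {"travel": [45, 22.5, 0], "delta_rot": [0, 0, 0], "fingers": -1},
  {"travel": [45, 22.5, 0], "delta_rot": [0, 0, 0], "fingers": -1},
  {"travel": [45, 22.5, 0], "delta_rot": [0, 0, 0], "fingers": -1},
  {"travel": [45, 22.5, 0], "delta_rot": [0, 0, 0], "fingers": -1},
  {"travel": [45, 22.5, 0], "delta_rot": [0, 0, 0], "fingers": -1},
  {"travel": [45, 22.5, 0], "delta_rot": [0, 0, 0], "fingers": -1},
  {"travel": [22.5, 22.5, 0], "delta_rot": [0, 0, 0], "fingers": -1},
])

```text
clock: 3.0
eef_pos: [504.9, 68.2, 185.6]
eef_rot: [3.141, -0.0, 1.593]
wrist_force: [0.2, 0.3, 0.3]
finger_gap: 93.7
```

```bash
python3 - <<'E'
from h import *
from scipy.spatial.transform import Rotation as R
s=manip.read_state(); c=camera("wrist"); save(c,"pics/w1.png")
T=np.eye(4); T[:3,:3]=R.from_euler("xyz",s["eef_rot"]).as_matrix(); T[:3,3]=s["eef_pos"]
c["world_from_camera"]=T@np.array(c["tool_from_camera"]); W=pts(c)
print(s["clock"],s["eef_pos"],s["eef_rot"])
hsv=cv2.cvtColor(c["color"],cv2.COLOR_RGB2HSV); H,S=hsv[...,0],hsv[...,1]
for o,m,z in (("blue",(H>100)&(H<125)&(S>110),75),("red",((H<6)|(H>174))&(S>200),52)):
    m=m&(abs(W[...,2]-z)<6)&(abs(W[...,0]-500)<80); p=W[m][:,:3]
    if len(p): print(o,m.sum(),cv2.minAreaRect(p[:,:2].astype(np.float32)),np.percentile(p[:,2],[5,50,95]))
E
```

```text
3.0 [504.86039739  68.20026276 185.55574974] [ 3.14129863e+00 -1.29900847e-04  1.59348935e+00]
blue 2 ((507.31170654296875, 69.26626586914062), (38.83880615234375, 0.0), -103.49227142333984) [75.93341596 75.98928038 76.0451448 ]
red 2930 ((497.9738464355469, -76.09056091308594), (97.07221984863281, 143.1144561767578), 0.702689528465271) [51.77389987 52.88147152 54.05320302]
```

View pics/w1.png

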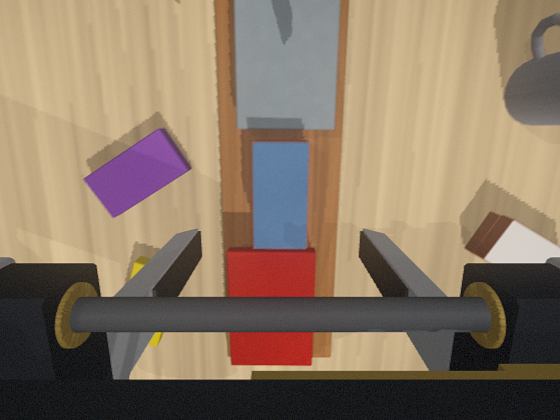

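The wrist view shows the blue tile at (253–309, 141–248), midway between the fingers (201 and 359), and the red board below it. I'll descend until the fingertips are at about z = 59, level with the blue tile only, and close gently.

>>> send_rows([
  {"travel": [0, 0, 30], "delta_rot": [0, 0, 0], "fingers": -1},
  {"travel": [0, 0, 30], "delta_rot": [0, 0, 0], "fingers": -1},
  {"travel": [0, 0, 25], "delta_rot": [0, 0, 0], "fingers": -1},
  {"travel": [0, 0, 15], "delta_rot": [0, 0, 0], "fingers": -1},
  {"travel": [0, 0, 7], "delta_rot": [0, 0, 0], "fingers": -1},
  {"travel": [0, 0, 0], "delta_rot": [0, 0, 0], "fingers": -1},
  {"travel": [0, 0, 0], "delta_rot": [0, 0, 0], "fingers": -1},
], grip_force=10)

```text
clock: 3.92
eef_pos: [504.8, 66.0, 79.2]
eef_rot: [3.14, -0.0, 1.592]
wrist_force: [1.0, 0.4, 0.0]
finger_gap: 94.2
```

>>> send_rows([
  {"travel": [0, 0, 0], "delta_rot": [0, 0, 0], "fingers": -0.7},
  {"travel": [0, 0, 0], "delta_rot": [0, 0, 0], "fingers": -0.5},
  {"travel": [0, 0, 0], "delta_rot": [0, 0, 0], "fingers": -0.35},
  {"travel": [0, 0, 0], "delta_rot": [0, 0, 0], "fingers": -0.28},
  {"travel": [0, 0, 0], "delta_rot": [0, 0, 0], "fingers": -0.22},
  {"travel": [0, 0, 0], "delta_rot": [0, 0, 0], "fingers": -0.1},
  {"travel": [0, 0, 0], "delta_rot": [0, 0, 0], "fingers": 0.2},
  {"travel": [0, 0, 0], "delta_rot": [0, 0, 0], "fingers": 0.2},
  {"travel": [0, 0, 0], "delta_rot": [0, 0, 0], "fingers": 0.2},
  {"travel": [0, 0, 0], "delta_rot": [0, 0, 0], "fingers": 0.2},
], grip_force=10)

```text
clock: 5.18
eef_pos: [504.3, 66.0, 78.4]
eef_rot: [-3.142, 0.0, 1.592]
wrist_force: [0.2, 0.1, -0.1]
finger_gap: 37.6
```

The gap of 37.6 mm is below the tile's 56 mm, so the fingers are not holding it. I'll look before moving.

```bash
python3 - <<'E'
from h import *
c=camera("side"); save(c,"pics/s2.png"); w=camera("wrist")
a=cv2.resize(c["color"][130:330,130:400],None,fx=2,fy=2); b=cv2.resize(w["color"],None,fx=.5,fy=.5)
cv2.imwrite("pics/s2c.png",np.hstack([a,cv2.copyMakeBorder(cv2.resize(w["color"][100:380,140:420],(400,400))[:, 80:320],0,0,0,0,0)])[...,::-1])
print(manip.read_state()["finger_gap"],manip.tip_reach)
E
```

```text
37.42530977421869 19.0
```

View pics/s2c.png

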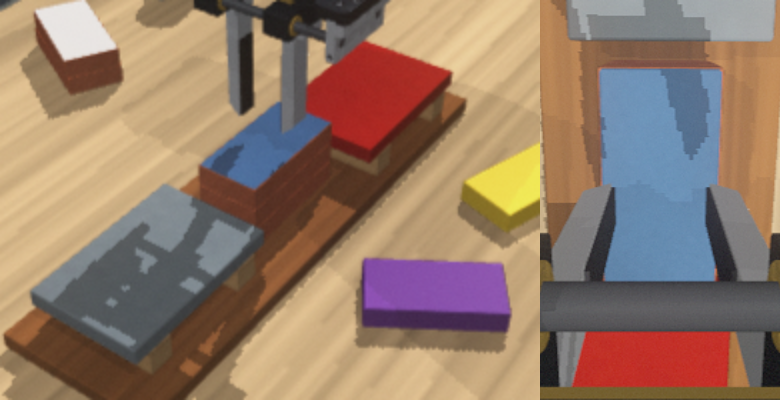

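The fingers hang above the tile rather than beside it: the right fingertip is at about (290,130) in the crop, over the glaze. I'll measure the real tip height from depth.

```bash
python3 - <<'E'
from h import *
print({k:getattr(manip,k) for k in dir(manip) if not k.startswith("_") and not callable(getattr(manip,k))})
s=manip.read_state(); print(s["eef_pos"],s["clock"],s["wrist_force"])
for n in("side","wrist"):
    c=camera(n)
    if n=="wrist":
        c["world_from_camera"]=c["tool_from_camera"]; W=pts(c)
        m=(abs(W[...,1])<60)&(abs(W[...,0])<14)&(c["z_map"]>0)&(abs(W[...,1])>15)
        for lo in range(-30,40,5): 
            q=m&(W[...,2]>=lo)&(W[...,2]<lo+5); print("tool z",lo,q.sum(),np.unique((W[q][:,1]//5*5).astype(int)))
    else:
        W=pts(c); m=(abs(W[...,0]-504)<60)&(abs(W[...,1]-66)<12)&(W[...,2]>78)&(W[...,2]<150)
        for x0 in range(464,545,8):
            q=m&(abs(W[...,0]-x0)<4); print("x",x0,q.sum(),W[q][:,2].min().round(1) if q.any() else "")
E
```

```text
{'tip_reach': 19.0}
[504.34434158  66.00907579  78.44583081] 5.275 [0.51826402 1.02486642 0.19496275]
x 464 0 
x 472 191 104.1
x 480 112 98.4
x 488 0 
x 496 0 
x 504 0 
x 512 0 
x 520 185 97.4
x 528 119 97.6
x 536 35 104.7
x 544 0 
tool z -30 158 [-30 -25 -20  15  20  25  30]
tool z -25 72 [-25 -20  15  20]
tool z -20 0 []
tool z -15 0 []
tool z -10 0 []
tool z -5 0 []
tool z 0 1110 [-30 -25 -20  15  20  25]
tool z 5 1 [25]
tool z 10 0 []
tool z 15 0 []
tool z 20 0 []
tool z 25 0 []
tool z 30 0 []
tool z 35 0 []
```

Side and wrist depth agree. The fingertips are really at z ≈ 97.5–98 while the reported TCP is at 78.4. That is 19 mm behind the reported TCP, where tip_reach says 19 mm ahead. Zero contact force fits this too. I'll go by the measured tips: reopen, descend about 34 mm and re-check.

>>> send_rows([
  {"travel": [0, 0, 0], "delta_rot": [0, 0, 0], "fingers": -1},
  {"travel": [0, 0, 0], "delta_rot": [0, 0, 0], "fingers": -1},
  {"travel": [0, 0, 0], "delta_rot": [0, 0, 0], "fingers": -1},
  {"travel": [0, 0, 0], "delta_rot": [0, 0, 0], "fingers": -1},
  {"travel": [0, 0, 0], "delta_rot": [0, 0, 0], "fingers": -1},
  {"travel": [0, 0, 0], "delta_rot": [0, 0, 0], "fingers": -1},
  {"travel": [0, 0, 12], "delta_rot": [0, 0, 0], "fingers": -1},
  {"travel": [0, 0, 12], "delta_rot": [0, 0, 0], "fingers": -1},
  {"travel": [0, 0, 10], "delta_rot": [0, 0, 0], "fingers": -1},
  {"travel": [0, 0, 0], "delta_rot": [0, 0, 0], "fingers": -1},
  {"travel": [0, 0, 0], "delta_rot": [0, 0, 0], "fingers": -1},
])

```text
clock: 6.75
eef_pos: [504.5, 66.1, 44.6]
eef_rot: [3.141, -0.0, 1.592]
wrist_force: [0.2, 0.1, -0.2]
finger_gap: 94.2
```

```bash
python3 - <<'E'
from h import *
s=manip.read_state(); print(s["eef_pos"],s["finger_gap"],s["clock"])
c=camera("side"); W=pts(c)
for x0 in range(440,580,8):
    q=(abs(W[...,0]-x0)<4)&(abs(W[...,1]-66)<12)&(W[...,2]<150)&(W[...,2]>20)
    if q.any(): print("x",x0,q.sum(),np.percentile(W[q][:,2],[0,2,50]).round(1))
a=cv2.resize(c["color"][130:330,130:400],None,fx=2.8,fy=2.8); cv2.imwrite("pics/s3.png",a[...,::-1])
E
```

```text
[504.51448546  66.05883417  44.60282906] 94.19259902591803 6.75
x 440 7 [ 77.3  80.6 119.2]
x 448 365 [ 69.3  72.9 107.1]
x 456 92 [ 65.5  66.5 103.1]
x 472 139 [20.3 21.6 46.1]
x 480 116 [20.3 23.1 63.3]
x 488 48 [72.6 72.8 74. ]
x 496 42 [72.8 72.8 74. ]
x 504 48 [71.6 72.2 74.2]
x 512 43 [72.6 72.7 74.4]
x 520 43 [72.3 72.4 74.3]
x 528 35 [72.5 72.6 74. ]
x 536 1 [72.5 72.5 72.5]
x 552 391 [ 62.2  65.8 107.9]
x 560 131 [ 67.7  71.6 113.9]
x 568 2 [ 85.6  86.8 117.5]
```

View pics/s3.png

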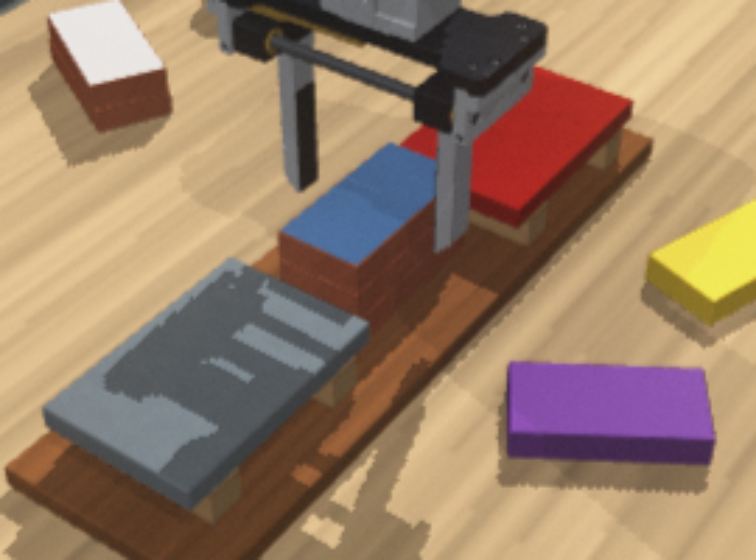

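The fingertips (crop about (300,190) and (450,250)) now straddle the stack at z ≈ 64, and the stack is undisturbed. I'll go 3 mm lower and close gently.

>>> send_rows([
  {"travel": [0, 0, 3], "delta_rot": [0, 0, 0], "fingers": -0.7},
  {"travel": [0, 0, 0], "delta_rot": [0, 0, 0], "fingers": -0.5},
  {"travel": [0, 0, 0], "delta_rot": [0, 0, 0], "fingers": -0.35},
  {"travel": [0, 0, 0], "delta_rot": [0, 0, 0], "fingers": -0.28},
  {"travel": [0, 0, 0], "delta_rot": [0, 0, 0], "fingers": -0.22},
  {"travel": [0, 0, 0], "delta_rot": [0, 0, 0], "fingers": -0.15},
  {"travel": [0, 0, 0], "delta_rot": [0, 0, 0], "fingers": 0.1},
  {"travel": [0, 0, 0], "delta_rot": [0, 0, 0], "fingers": 0.1},
  {"travel": [0, 0, 0], "delta_rot": [0, 0, 0], "fingers": 0.1},
], grip_force=10)

```text
clock: 7.92
eef_pos: [504.3, 66.0, 41.5]
eef_rot: [-3.142, 0.0, 1.592]
wrist_force: [-1.7, 0.5, 1.2]
finger_gap: 55.7
```

Gripped: the gap of 55.7 matches the 56 mm width. Now I slide by (-8.7, -140) mm in world axes, half the way first.

>>> send_rows([
  {"travel": [-4, -0.3, 0], "delta_rot": [0, 0, 0], "fingers": 0.1},
  {"travel": [-7, -0.6, 0], "delta_rot": [0, 0, 0], "fingers": 0.1},
  {"travel": [-7, -0.6, 0], "delta_rot": [0, 0, 0], "fingers": 0.1},
  {"travel": [-7, -0.6, 0], "delta_rot": [0, 0, 0], "fingers": 0.1},
  {"travel": [-7, -0.6, 0], "delta_rot": [0, 0, 0], "fingers": 0.1},
  {"travel": [-7, -0.6, 0], "delta_rot": [0, 0, 0], "fingers": 0.1},
  {"travel": [-7, -0.6, 0], "delta_rot": [0, 0, 0], "fingers": 0.1},
  {"travel": [-4, -0.3, 0], "delta_rot": [0, 0, 0], "fingers": 0.1},
  {"travel": [0, 0, 0], "delta_rot": [0, 0, 0], "fingers": 0.1},
])

```text
clock: 9.05
eef_pos: [501.2, 15.4, 41.5]
eef_rot: [-3.142, 0.001, 1.591]
wrist_force: [-0.4, -2.8, 1.5]
finger_gap: 55.6
```

```bash
python3 - <<'E'
from h import *
s=manip.read_state(); print(s["eef_pos"],s["finger_gap"],s["clock"],s["wrist_force"])
c=camera("side")
a=cv2.resize(c["color"][130:330,130:400],None,fx=2.8,fy=2.8); cv2.imwrite("pics/s4.png",a[...,::-1])
E
```

```text
[501.18177323  15.38225056  41.4604087 ] 55.63839797306075 9.05 [-0.38566065 -2.81244481  1.53416989]
```

View pics/s4.png

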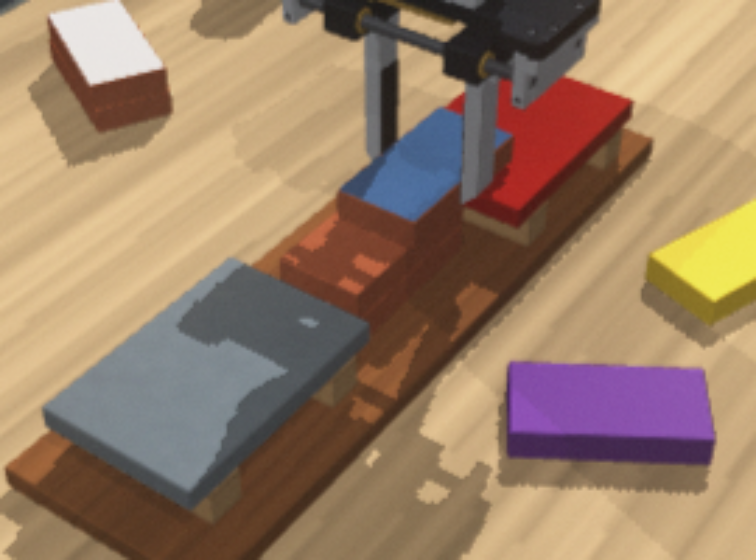

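The blue tile moves flat, and the middle tile's corner (crop (282,255)) is where it was. 90 mm remain.

>>> send_rows([
  {"travel": [-4, -0.3, 0], "delta_rot": [0, 0, 0], "fingers": 0.1},
  {"travel": [-7, -0.6, 0], "delta_rot": [0, 0, 0], "fingers": 0.1},
  {"travel": [-7, -0.6, 0], "delta_rot": [0, 0, 0], "fingers": 0.1},
  {"travel": [-7, -0.6, 0], "delta_rot": [0, 0, 0], "fingers": 0.1},
  {"travel": [-7, -0.6, 0], "delta_rot": [0, 0, 0], "fingers": 0.1},
  {"travel": [-7, -0.6, 0], "delta_rot": [0, 0, 0], "fingers": 0.1},
  {"travel": [-7, -0.6, 0], "delta_rot": [0, 0, 0], "fingers": 0.1},
  {"travel": [-7, -0.6, 0], "delta_rot": [0, 0, 0], "fingers": 0.1},
  {"travel": [-7, -0.6, 0], "delta_rot": [0, 0, 0], "fingers": 0.1},
  {"travel": [-7, -0.6, 0], "delta_rot": [0, 0, 0], "fingers": 0.1},
  {"travel": [-7, -0.6, 0], "delta_rot": [0, 0, 0], "fingers": 0.1},
  {"travel": [-7, -0.6, 0], "delta_rot": [0, 0, 0], "fingers": 0.1},
  {"travel": [-6, -0.6, 0], "delta_rot": [0, 0, 0], "fingers": 0.1},
  {"travel": [-3, -0.2, 0], "delta_rot": [0, 0, 0], "fingers": 0.1},
  {"travel": [0, 0, 1], "delta_rot": [0, 0, 0], "fingers": 0.1},
  {"travel": [0, 0, 1], "delta_rot": [0, 0, 0], "fingers": 0.1},
  {"travel": [0, 0, 0.5], "delta_rot": [0, 0, 0], "fingers": 0.1},
  {"travel": [0, 0, 0], "delta_rot": [0, 0, 0], "fingers": 0.1},
])

```text
clock: 11.35
eef_pos: [495.4, -74.1, 38.9]
eef_rot: [-3.141, -0.0, 1.592]
wrist_force: [-0.2, -0.2, -2.1]
finger_gap: 56.0
```

```bash
cat > chk.py <<'E'
from h import *
s=manip.read_state(); print(s["eef_pos"],s["finger_gap"],s["clock"],s["wrist_force"])
for n in ("top","side"):
    c=camera(n); W=pts(c); hsv=cv2.cvtColor(c["color"],cv2.COLOR_RGB2HSV); H,S=hsv[...,0],hsv[...,1]
    for o,m,z in (("blue",(H>100)&(H<125)&(S>110),73),("middle",(H<20)&(S>80),55)):
        b=(abs(W[...,1]+74)<80) if o=="blue" else (abs(W[...,1]-66)<62)
        m=m&b&(abs(W[...,2]-z)<6)&(abs(W[...,0]-500)<45); p=W[m][:,:3]
        if len(p): print(n,o,len(p),cv2.minAreaRect(p[:,:2].astype(np.float32)),np.percentile(p[:,2],[5,50,95]).round(1))
    save(c,f"pics/{n}_{s['clock']:.2f}.png")
E
python3 chk.py
```

```text
[495.37276497 -74.09241206  38.90280989] 56.012032546131685 11.35 [-0.16579999 -0.23294038 -2.07301425]
top blue 165 ((494.6989440917969, -28.6912841796875), (14.294339179992676, 50.130428314208984), 89.38047790527344) [69.8 72.3 74.9]
top middle 1965 ((504.5496520996094, 66.46295928955078), (57.32490158081055, 109.97148132324219), 0.8741779327392578) [51.9 54.5 57. ]
side blue 710 ((495.8605651855469, -72.41365051269531), (51.8450927734375, 105.70906829833984), 0.9052299857139587) [70.2 71.6 73.1]
side middle 1528 ((503.4686279296875, 67.09204864501953), (59.158390045166016, 112.61349487304688), 0.7493798136711121) [51.3 53.8 55.4]
```

The tile sits within about 1 mm of the board centre, nearly resting (top 72), and the middle tile hasn't moved. I'll lower 0.5 mm, release and retreat straight up.

>>> send_rows([
  {"travel": [0, 0, 0.5], "delta_rot": [0, 0, 0], "fingers": 0.1},
  {"travel": [0, 0, 0], "delta_rot": [0, 0, 0], "fingers": -0.3},
  {"travel": [0, 0, 0], "delta_rot": [0, 0, 0], "fingers": -0.5},
  {"travel": [0, 0, 0], "delta_rot": [0, 0, 0], "fingers": -1},
  {"travel": [0, 0, 0], "delta_rot": [0, 0, 0], "fingers": -1},
  {"travel": [0, 0, 0], "delta_rot": [0, 0, 0], "fingers": -1},
  {"travel": [0, 0, 0], "delta_rot": [0, 0, 0], "fingers": -1},
  {"travel": [0, 0, 0], "delta_rot": [0, 0, 0], "fingers": -1},
  {"travel": [0, 0, -10], "delta_rot": [0, 0, 0], "fingers": -1},
  {"travel": [0, 0, -30], "delta_rot": [0, 0, 0], "fingers": -1},
  {"travel": [0, 0, -40], "delta_rot": [0, 0, 0], "fingers": -1},
  {"travel": [0, 0, -40], "delta_rot": [0, 0, 0], "fingers": -1},
  {"travel": [0, 0, -30], "delta_rot": [0, 0, 0], "fingers": -1},
  {"travel": [0, 0, 0], "delta_rot": [0, 0, 0], "fingers": -1},
])

```text
clock: 13.2
eef_pos: [496.2, -74.4, 191.1]
eef_rot: [3.137, 0.001, 1.592]
wrist_force: [0.1, 0.4, 0.0]
finger_gap: 94.5
```

```bash
python3 chk.py; cp $(ls -t pics/side_* | head -1) pics/final.png
```

```text
[496.24884216 -74.36607724 191.09610461] 94.52916602075122 13.2 [0.10938151 0.40181758 0.02941716]
top blue 393 ((494.6520690917969, -37.036399841308594), (31.117698669433594, 50.512325286865234), 88.99488067626953) [69.3 71.7 74.3]
top middle 1964 ((504.06842041015625, 66.43406677246094), (57.055667877197266, 109.80641174316406), 0.6850972771644592) [51.8 54.5 57.1]
side blue 882 ((495.9853820800781, -73.03653717041016), (53.06391143798828, 103.92008972167969), 1.3495315313339233) [69.7 71.2 72.8]
side middle 1531 ((503.13006591796875, 67.55049896240234), (57.54491424560547, 112.61112976074219), 0.8265284895896912) [51.4 53.8 55.3]
```

View pics/final.png

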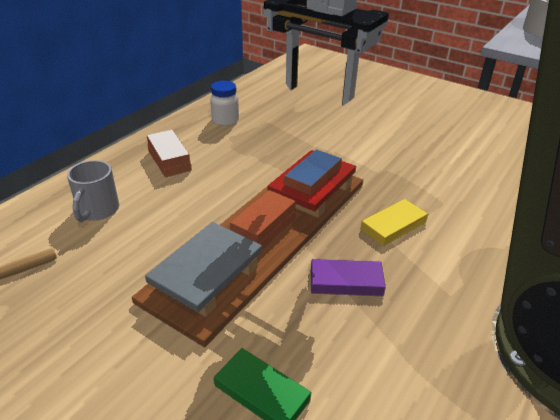

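The blue tile lies centred and straight on the red board (313,175), the plain tiles are in place (263,220), and the gripper is clear.

```bash
python3 -c "
from h import *; print(manip.sign_off())"
```

```text
the job is handed in; nothing more can be done
None
```

The blue tile is now on the red board, centred and straight, and I handed the job in at about 13 s. I gripped it lightly (10 N) across its width, slid it level for 140 mm, lowered it the 3 mm step onto the board, released it and moved straight up.

**Last checks:**
- **Blue tile:** the side camera puts its centre about 1 mm from the board's and its length within about 1° of the board's. Its top is at about 71–72 mm, so it is resting flat.
- **Plain tiles:** the middle tile is within about 1–2 mm of where it was, lying under the blue tile's starting position. The bottom tile I checked only by eye, and it looked unmoved.
- **Gripper:** open and well clear, with no force on the wrist.

**What failed or disagreed:**
- **First grasp:** the first close missed above the tile without touching it. The fingertips are really about 19 mm behind the reported TCP, not 19 mm ahead as `tip_reach` says. Side and wrist depth agreed on this, so I used the measured tip height instead.
- **Rejected move:** one move call was refused because it had 21 rows.
- **Final top view:** the gripper partly hid the blue tile from the top camera, so its final position comes from the side camera alone.

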